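# Lock the pink cassette into the transport holder

### The job

Secure the pink cassette for transport: slide the black grip of the lock in its lane of the holder fully home over it, to the end stop. Leave the other lock open and let go of everything.

Things in the scene. Friction and masses are not known exactly. Their poses are not given: they have to be found in the camera images.
- holder: Grey heavy holder, fixed, plate 180 (x) x 150 (y) mm, plate top 16 mm above bench. Origin: centre of underside, on the bench; z up, x along its two lanes towards the cassettes, y left. Lane centre lines y = +42 and -42 mm. Nests (8 mm walls) at x = +55 mm: one pink, one blue cassette, either way round. Lock rails: tops 32 mm above bench. Besides the black grips nothing on it is above 35 mm.
- pink_centre (a point): Centre, half-way up, of the pink cassette (28 x 40 x 13 mm, cream block on top), loose in one of the two nests: in the holder's frame at x = +55 mm, y = +42 mm (left lane) or -42 mm (right lane). Beyond the holder's left side a tall microtome stands on the bench (x above 0.45 m, y from 0.08 to 0.40 m, higher than 0.2 m): keep the arm clear of it on the way from the left.
- lock_left (a joint): Left lane's lock (holder y = +42 mm), m: 0 open, 0.060 at the end stop with its steel fork over the cassette; starts 0 to 0.020. Pushed along holder +x, 2 N friction, stays where left. Its upright black grip, 22 x 22 mm, reaches from 35 to 80 mm above the bench, centre at holder x = -51 mm + this value; the fork (top at 35 mm) reaches 60 mm ahead of that.
- lock_right (a joint): Right lane's lock (holder y = -42 mm), the same as the left: 0 open, 0.060 at the end stop; starts 0 to 0.020; black grip 22 x 22 mm, 35 to 80 mm above the bench, centre at holder x = -51 mm + this value.
Mind the look-alikes: they are no part of the job. What is shaped like the part that bears pink_centre but orange is not meant.

How it is judged:
At the end, for the whole second after the job is handed in: The pink cassette lies in its nest (within 10 mm of the nest's centre along and across, its centre below 30 mm), the lock of its lane is within 10 mm of the end stop (value above 0.050), the other lock is still open (value below 0.030), and both locks are at rest (x of pink_centre in the frame of holder between 0.045 and 0.065 m and z of pink_centre in the frame of holder below 0.03 m and ((y of pink_centre in the frame of holder between 0.032 and 0.052 m and value of joint lock_left above 0.05 m and value of joint lock_right below 0.03 m) or (y of pink_centre in the frame of holder between -0.052 and -0.032 m and value of joint lock_right above 0.05 m and value of joint lock_left below 0.03 m)) and velocity of joint lock_left between -0.005 and 0.005 m/s and velocity of joint lock_right between -0.005 and 0.005 m/s); the robot touches nothing.
It fails at once if the lock of the lane without the pink cassette is pushed towards shut (value above 0.030) ((y of pink_centre in the frame of holder above 0 m and value of joint lock_right above 0.03 m) or (y of pink_centre in the frame of holder below 0 m and value of joint lock_left above 0.03 m)).
It also fails if it takes over 32 s, if anything falls off the work surface, if the arm or the gripper's body presses on something with over 40 N, if the wrist force passes 120 N, or if a joint passes its speed limit or range.

### The arm

A 6-joint arm with a two-finger parallel gripper is mounted at the origin on a cart in front of the work surface, level with it; the furniture and walls round the work are solid. World frame = base frame: x ahead of the robot, y to its left, z up, the work surface at z = 0. Lengths are in m, angles in rad, forces in N, time in s.
With the tool pointing down it reaches from about 0.4 to 0.825 m from the base axis. Payload 7 kg.
Tool frame: the origin (TCP) lies at the very end of the fingers, on their centre line; the grasp point (between the pads) lies 19 mm behind it (tcp_to_grasp is the distance from the TCP to the grasp point, in m); x points along the fingers, z is the direction in which the jaws open and shut, and the axes are right-handed (so a half turn about x gives the same grasp; the last joint's range is limited). The gripper opens to 88 mm and grips with 3 to 60 N. Pads are 19 mm wide; open, the fingers measure 130 mm over their backs; the gripper's body (78 mm by 193 mm) begins 47 mm behind the grasp point.
Start: joints at [1.41, 0.359, 0.012, 0, -1.224, -0.288], TCP at [0.293, 0.608, 0.227] pointing down, gripper open.
Joint ranges: [-3.07, 3.07], [-1.43, 2.12], [-1.02, 1.25], [-3.03, 1.67], [-3.05, -0], [-3.03, 3.03]. Speed limits (rad/s): [2.39, 2.39, 3.01, 3.14, 3.14, 3.14].

### API

Orientations are given as [roll, pitch, yaw] about the fixed x, y, z axes, in that order (R = Rz(yaw) Ry(pitch) Rx(roll)).
In Python, from station import get_state, grab_frame, job_done, tcp_to_grasp gives the robot as it stands. The module is installed in compiled form; this text tells all that it offers.
- The arm moves only by the shell command python3 -m crank 'ROWS' [FORCE]. ROWS is JSON, a list of rows, each a list of 7 numbers: the shift along the tool's x, y, z in m, then the turn, a rotation vector about the tool's x, y, z in rad, then the opening, from 0 (shut) to 1 (fully open). In form: [[x, y, z, wx, wy, wz, fingers], ...]. A call has 1 to 10 rows; each row is the pose to reach, as a shift and turn from the pose commanded when the call began, along the tool's axes at that moment; what a row does not reach only later rows make up. A row lasts 1/8 s, in which the tool goes at most 62.5 mm and 10.7 degrees, less where a joint would pass 70% of its speed; a pose out of reach is approached as far as the arm can. A call with a gripper value outside its range is refused whole. The fingers move at their own pace and stop on an object; FORCE is the grip in N (left out, the last holds). Time passes only in rows, so rows that repeat a pose let the fingers close. It gives the time, the measured TCP pose, the force and the opening at its end, in the units of the state.
- get_state(): the state, without advancing time (a new reading comes with each control period).
- grab_frame(name): name is "scene" or "top"; returns a dict with "pixels" (420x560x3 uint8, red, green, blue), "vfov" (degrees; the focal length in pixels is half the picture's height over the tangent of half this angle, whatever the lens; pixels are square), "cx", "cy" (the principal point, pixels), "extrinsics" (4x4, takes a point from world to camera coordinates). Camera axes: x right, y up, looking along -z (the intrinsics and any distortion apply to the point x, -y, -z); pixel columns grow to the right and rows downward; lengths in m; the calibration is good to about 2 mm. A picture is of the moment at which its call begins. There is no depth.
- job_done(): hands the job in, once; it reports no verdict.
The state is a dict: "t": time; "q": joint angles; "qd": joint speeds; "joint_efforts": joint torques, N m; "eef_pos": TCP position; "ee_rot": TCP orientation; "force": force on the tool from outside, world axes, zero at the start; "moment": the same for the moment, N m; "width": finger opening in m.
Only numpy, scipy, OpenCV 4.12 (cv2) and the standard library are available. Lean on these libraries where they do the work, as an engineer would, in place of code of your own. Each camera call takes 0.05 s, during which the arm holds its last target.

## Working session

There is one attempt and no reset: what is moved stays moved. The work goes in short steps, Python scripts to look and compute and a shell command to move; the robot and the scene stay as the last step left them, time stands still between calls to the robot, and variables do not carry over. Pictures are saved under pics/ and viewed, and the job is handed in when it is done.

```bash
mkdir -p pics; python3 - <<'E'
from station import *
import cv2
s=get_state();print(s, tcp_to_grasp)
for n in("scene","top"):
    f=grab_frame(n);cv2.imwrite(f"pics/{n}0.png",f["pixels"][:,:,::-1]);print(n,{k:v for k,v in f.items() if k!="pixels"})
E
```

```text
{'t': 0.0, 'q': array([ 1.41012279e+00,  3.59382010e-01,  1.10284179e-02, -3.31249695e-04,
       -1.22410948e+00, -2.88117097e-01]), 'qd': array([-3.11258859e-03,  7.73966909e-04,  4.41495126e-04,  5.06615300e-04,
       -1.41201559e-03,  8.60536577e-05]), 'joint_efforts': array([-1.01523074e-03, -5.82722890e+01,  2.93060213e+01,  6.99709520e+00,
        6.92052490e-03, -1.62214396e-04]), 'eef_pos': array([0.29267161, 0.60768739, 0.22561601]), 'ee_rot': array([ 0.10344398,  1.56910073, -1.91625579]), 'force': array([-0.08731925, -1.36183996,  0.09971678]), 'moment': array([ 0.00048699,  0.03439703, -0.04269965]), 'width': 0.08761297522565373} 0.0188
scene {'vfov': 46.80874649466356, 'cx': 280.7292218031736, 'cy': 210.05805726156936, 'extrinsics': array([[-0.94925455,  0.3144831 , -0.00402298,  0.58557225],
       [-0.27071446, -0.81049593,  0.51943242,  0.01457741],
       [ 0.16009211,  0.49416266,  0.85450207, -0.92161215],
       [ 0.        ,  0.        ,  0.        ,  1.        ]])}
top {'vfov': 51.29294196761764, 'cx': 280.3340390646525, 'cy': 207.4781572603205, 'extrinsics': array([[ 0.01123942, -0.99967131,  0.02304234, -0.15352306],
       [ 0.99602745,  0.0132282 ,  0.08805866, -0.60356415],
       [-0.08833453,  0.02196107,  0.99584874, -0.86397506],
       [ 0.        ,  0.        ,  0.        ,  1.        ]])}
```

View pics/scene0.png

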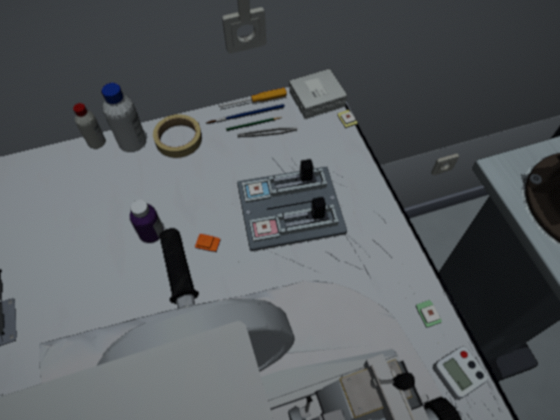

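View pics/top0.png

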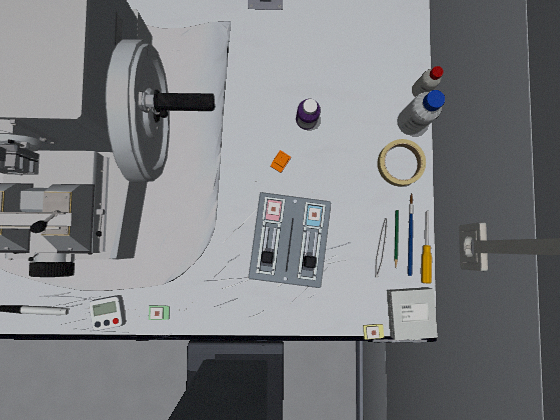

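The top view shows the holder at about (290,240). The pink cassette is at (273,209), in the left lane, and blue is at (314,215). The grips are at (267,257) and (310,261). The scene view shows pink at (265,228), with its grip at (319,208).

```bash
cat > h.py <<'E'
import numpy as np,cv2
from station import *
def ray(f,u,v):
    H=f["pixels"].shape[0];F=H/2/np.tan(np.radians(f["vfov"])/2)
    d=np.array([(u-f["cx"])/F,-(v-f["cy"])/F,-1.]);E=f["extrinsics"];R=E[:3,:3]
    return -R.T@E[:3,3],R.T@d
def onz(f,u,v,z):
    c,d=ray(f,u,v);return c+d*(z-c[2])/d[2]
def proj(f,p):
    H=f["pixels"].shape[0];F=H/2/np.tan(np.radians(f["vfov"])/2)
    q=f["extrinsics"][:3,:3]@p+f["extrinsics"][:3,3];return f["cx"]+F*q[0]/-q[2],f["cy"]-F*q[1]/-q[2]
def tri(a,b):
    (c1,d1),(c2,d2)=a,b
    t=np.linalg.lstsq(np.c_[d1,-d2],c2-c1,rcond=None)[0];p=c1+t[0]*d1;q=c2+t[1]*d2
    return (p+q)/2,np.linalg.norm(p-q)
E
python3 - <<'E'
from h import *
f={n:grab_frame(n) for n in("top","scene")}
roi={"top":(240,185,340,292),"scene":(230,150,352,255)}
for n in f:
    x0,y0,x1,y1=roi[n];im=f[n]["pixels"][y0:y1,x0:x1];h=cv2.cvtColor(im,cv2.COLOR_RGB2HSV)
    cv2.imwrite(f"pics/{n}c.png",cv2.resize(im[:,:,::-1],None,fx=5.5,fy=5.5,interpolation=cv2.INTER_CUBIC))
    M={"pink":((h[...,0]>165)|(h[...,0]<6))&(h[...,1]>50)&(h[...,2]>90),"blue":(h[...,0]>90)&(h[...,0]<112)&(h[...,1]>60)&(h[...,2]>110),"black":h[...,2]<40}
    for k,m in M.items():
        c,l,st,ce=cv2.connectedComponentsWithStats(m.astype(np.uint8))
        for i in range(1,c):
            if st[i,4]>15:print(n,k,st[i]+[x0,y0,0,0,0],ce[i]+[x0,y0])
E
```

```text
top pink [266 200  16  21 119] [273.48739496 212.07563025]
top blue [306 205  16  21 131] [312.94656489 217.26717557]
top black [261 251  12  13  77] [266.55844156 256.5974026 ]
top black [302 256  14  12 106] [308.99056604 261.01886792]
scene pink [253 220  25  17 127] [267.29133858 228.18110236]
scene blue [246 183  23  15 129] [258.81395349 190.68217054]
scene black [299 160  15  23 267] [306.49438202 171.46816479]
scene black [310 197  16  23 295] [318.11186441 208.56610169]
```

View pics/topc.png

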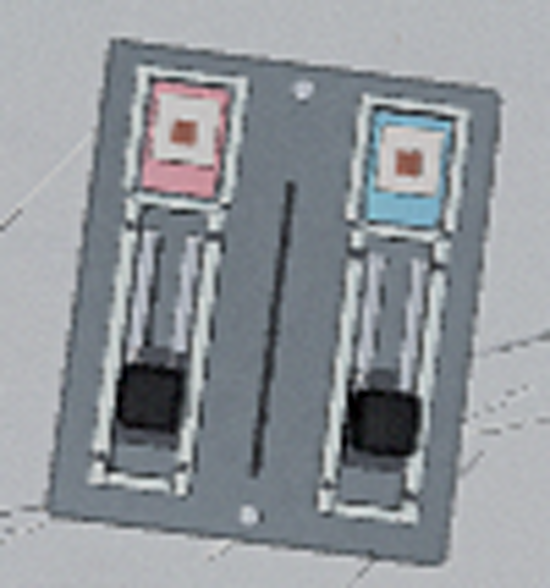

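View pics/scenec.png

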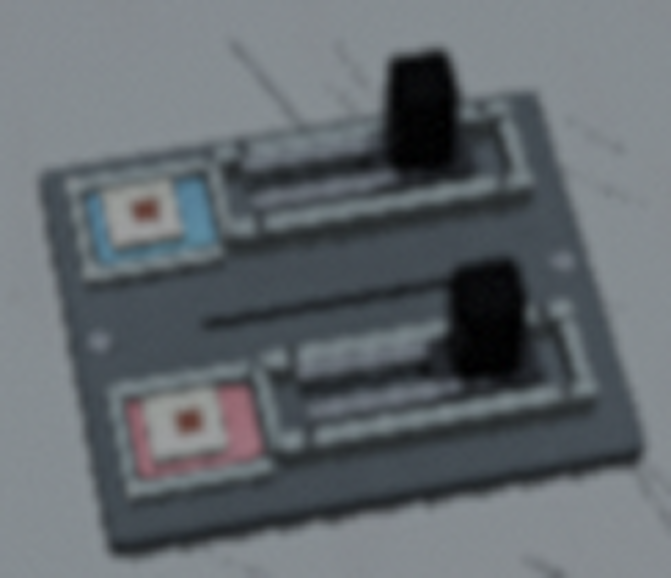

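```bash
python3 - <<'E'
from h import *
T=grab_frame("top");S=grab_frame("scene")
t=lambda a:(240+a[0]/5.5-.4,185+a[1]/5.5-.4)
s=lambda a:(230+a[0]/5.5-.4,150+a[1]/5.5-.4)
for nm,f,g,C in(("top",T,t,[(112,40),(500,92),(440,562),(47,515)]),("scene",S,s,[(115,545),(42,170),(540,93),(643,450)])):
    P=np.array([onz(f,*g(c),.016)[:2] for c in C]);print(nm,P.round(4),"c",P.mean(0).round(4))
    e=(P[0]+P[1]-P[2]-P[3])/2;print(np.linalg.norm(e),np.degrees(np.arctan2(e[1],e[0])),np.linalg.norm((P[0]+P[3]-P[1]-P[2])/2))
    if nm=="top": c0=P.mean(0)
    else:
        c0=(c0+P.mean(0))/2
    th=np.arctan2(e[1],e[0])
    R=np.array([[np.cos(th),np.sin(th)],[-np.sin(th),np.cos(th)]])
    for k,px,z in ([("gripL",(150,397),.078),("gripR",(385,422),.078),("cassP",(186,138),.027)] if nm=="top" else [("gripL",(490,270),.08),("gripR",(420,62),.08),("cassP",(190,430),.027)]):
        p=onz(f,*g(px),z)[:2];print(k,p.round(4),"holder",(R@(p-P.mean(0))).round(4))
E
```

```text
top [[ 0.6384 -0.1038]
 [ 0.6207 -0.2505]
 [ 0.4451 -0.2283]
 [ 0.461  -0.0825]] c [ 0.5413 -0.1663]
0.17781643425649307 -7.017754157375967 0.14723680737309264
gripL [ 0.5063 -0.1204] holder [-0.0403  0.0412]
gripR [ 0.4986 -0.202 ] holder [-0.0381 -0.0407]
cassP [ 0.6008 -0.1321] holder [0.0549 0.0412]
scene [[ 0.6394 -0.1013]
 [ 0.6221 -0.2496]
 [ 0.4453 -0.2255]
 [ 0.4657 -0.0799]] c [ 0.5431 -0.164 ]
0.17676259283315554 -7.3894505424974755 0.14814453505544514
gripL [ 0.5067 -0.1241] holder [-0.0412  0.0349]
gripR [ 0.4999 -0.2072] holder [-0.0373 -0.0484]
cassP [ 0.6055 -0.128 ] holder [0.0572 0.0438]
```

```bash
python3 - <<'E'
from h import *
from scipy.spatial.transform import Rotation as Ro
T=grab_frame("top");S=grab_frame("scene")
print(ray(T,0,0)[0],ray(S,0,0)[0])
print("handle tip",tri(ray(T,213,102),ray(S,173,235)))
print("handle root",tri(ray(T,152,101),ray(S,185,302)))
print("wheel near edge z.3",onz(T,140,180,.3),onz(T,50,270,.1), onz(S,450,410,.1))
s=get_state();print(s["t"]);R=Ro.from_euler("xyz",s["ee_rot"]).as_matrix();print(R.round(3))
# desired tool: x down, z (jaw) across lane
th=np.radians(-7.1);ex=np.array([np.cos(th),np.sin(th),0]);ey=np.array([-ex[1],ex[0],0]);d=np.array([0,0,-1.])
for sg in(1,-1):
    z=sg*ey;y=np.cross(z,d);D=np.c_[d,y,z];print(sg,"rotvec tool",Ro.from_matrix(R.T@D).as_rotvec().round(3))
E
```

```text
[ 0.52657314 -0.12651471  0.91707507] [0.70734628 0.28308867 0.78230325]
handle tip (array([ 0.74796733, -0.03382418,  0.24950987]), np.float64(0.0032835116081582245))
handle root (array([0.74989024, 0.05930518, 0.25182569]), np.float64(0.00254606058181347))
wheel near edge z.3 [0.61767787 0.05878938 0.3       ] [0.47857007 0.27585525 0.1       ] [0.46520989 0.25092322 0.1       ]
0.4
[[-0.     0.901 -0.434]
 [-0.    -0.434 -0.901]
 [-1.     0.     0.   ]]
1 rotvec tool [ 2.817  0.    -0.   ]
-1 rotvec tool [-0.325  0.     0.   ]
```

The two views agree. The holder is at about (0.542, -0.165) with yaw about -7.1°, and its size checks at 178 x 147 mm. Pink is in the left lane, and the left lock is at about 0.010. I'll retract towards the base first, then swing past the microtome at a short radius.

```bash
python3 -m crank '[[-0.02,0,0.05,-0.09,0,0,0],[-0.04,0,0.1,-0.18,0,0,0],[-0.06,0,0.15,-0.27,0,0,0],[-0.07,0,0.2,-0.36,0,0,0],[-0.075,-0.005,0.26,-0.45,0,0,0],[-0.075,-0.005,0.26,-0.45,0,0,0]]'
python3 - <<'E'
from h import *
from scipy.spatial.transform import Rotation as Ro
s=get_state();print(s["eef_pos"],s["q"],Ro.from_euler("xyz",s["ee_rot"]).as_matrix().round(3))
E
```

```text
t: 1.15
eef_pos: [0.1746, 0.3735, 0.3033]
ee_rot: [-3.021, 1.566, 1.695]
force: [0.6, 0.5, 0.7]
width: 0.0336
[0.17461058 0.37347723 0.30331441] [ 1.61694934e+00 -1.44252236e-01 -3.89870912e-01 -3.94160887e-04
 -1.32031720e+00 -4.22627205e-02] [[-0.001  1.     0.004]
 [ 0.005  0.004 -1.   ]
 [-1.    -0.001 -0.005]]
```

```bash
python3 -m crank '[[0,0.05,0.035,0,0,0,0],[0,0.1,0.075,0,0,0,0],[0,0.143,0.117,0,0,0,0],[0,0.174,0.162,0,0,0,0],[0,0.197,0.208,0,0,0,0],[0,0.214,0.258,0,0,0,0],[0,0.223,0.313,0,0,0,0],[0,0.226,0.37,0,0,0,0],[0,0.226,0.37,0,0,0,0]]'
python3 - <<'E'
from h import *
s=get_state();print(s["q"])
for n in("scene","top"):cv2.imwrite(f"pics/{n}1.png",grab_frame(n)["pixels"][:,:,::-1])
E
```

```text
t: 2.28
eef_pos: [0.4021, 0.0031, 0.3015]
ee_rot: [-0.336, 1.57, -1.912]
force: [-0.0, 0.9, -0.2]
width: 0.0004
[ 5.05106041e-01 -1.60350305e-01 -4.06937458e-01  2.90133736e-04
 -1.32452686e+00  1.06058479e+00]
```

View pics/scene1.png

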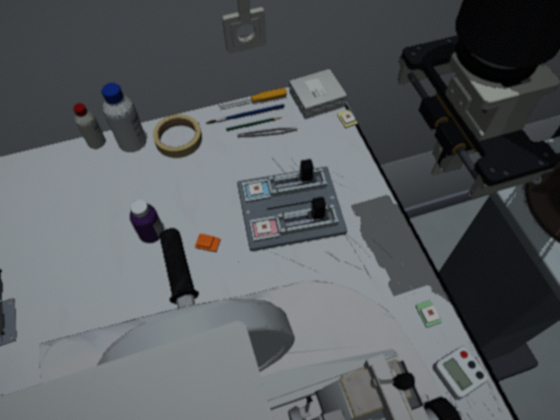

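View pics/top1.png

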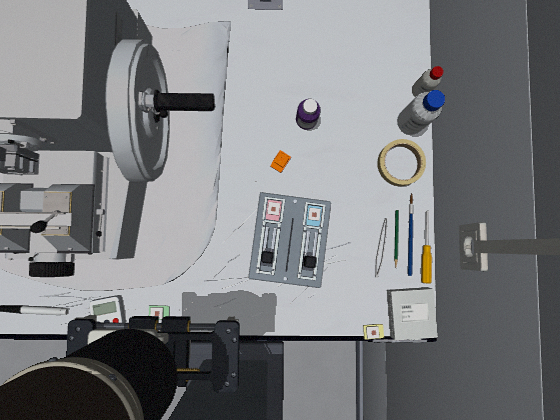

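The pink cassette and both grips are unchanged. The gripper is at the front edge, clear of the microtome, with its shadow at (230,310) in the top view. Next I go above the point behind the left grip.

```bash
python3 -m crank '[[0,0,0.05,0,0,0,0],[0,0.005,0.1,0,0,0,0],[0.03,0.03,0.118,0.06,0,0,0],[0.08,0.06,0.118,0.125,0,0,0],[0.13,0.076,0.118,0.125,0,0,0],[0.17,0.076,0.118,0.125,0,0,0],[0.17,0.076,0.118,0.125,0,0,0]]'
python3 - <<'E'
from h import *
from scipy.spatial.transform import Rotation as Ro
s=get_state();print(s["eef_pos"],s["q"],Ro.from_euler("xyz",s["ee_rot"]).as_matrix().round(3))
th=np.radians(-7.1);R=np.array([[np.cos(th),np.sin(th)],[-np.sin(th),np.cos(th)]])
print(R@(s["eef_pos"][:2]-[.542,-.165]))
for n in("scene","top"):cv2.imwrite(f"pics/{n}2.png",grab_frame(n)["pixels"][:,:,::-1])
E
```

```text
t: 3.25
eef_pos: [0.4766, -0.1105, 0.1288]
ee_rot: [-1.338, 1.564, -3.031]
force: [-0.3, -0.8, 2.0]
width: 0.0
[ 0.47657632 -0.11050004  0.12878499] [ 1.74659705e-01  1.47879344e-01 -5.19493940e-01 -5.52722592e-04
 -9.10263024e-01  1.27434294e+00] [[-0.007  0.993 -0.122]
 [-0.001 -0.122 -0.993]
 [-1.    -0.007  0.002]]
[-0.07165828  0.04599559]
```

View pics/scene2.png

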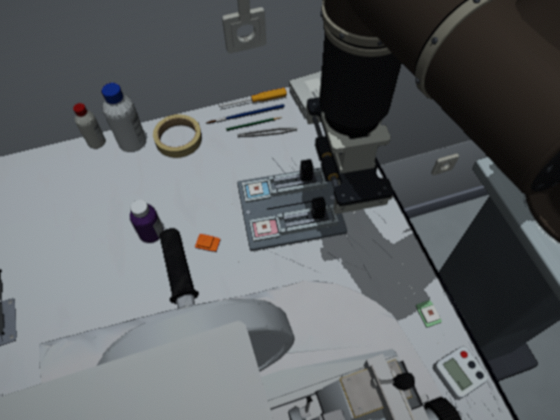

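View pics/top2.png

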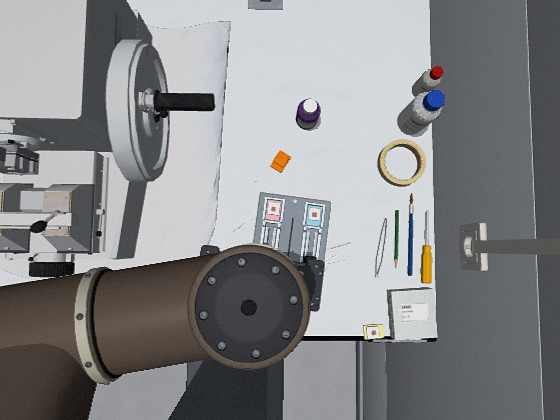

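```bash
python3 - <<'E'
from h import *
T=grab_frame("top");S=grab_frame("scene")
for p in((100,267),(5,283),(190,255),(195,300),(305,300)):
  for z in(.35,.45):print(p,z,onz(T,*p,z).round(3))
print("microtome knob",tri(ray(T,50,270),ray(S,437,408)),tri(ray(T,38,222),ray(S,404,382)))
print("box corner", tri(ray(T,110,152),ray(S,262,374)))
E
```

```text
(100, 267) 0.35 [0.498 0.09  0.35 ]
(100, 267) 0.45 [0.503 0.052 0.45 ]
(5, 283) 0.35 [0.476 0.208 0.35 ]
(5, 283) 0.45 [0.485 0.149 0.45 ]
(190, 255) 0.35 [ 0.514 -0.024  0.35 ]
(190, 255) 0.45 [ 0.516 -0.042  0.45 ]
(195, 300) 0.35 [ 0.457 -0.032  0.35 ]
(195, 300) 0.45 [ 0.469 -0.048  0.45 ]
(305, 300) 0.35 [ 0.458 -0.172  0.35 ]
(305, 300) 0.45 [ 0.47  -0.164  0.45 ]
microtome knob (array([0.48801924, 0.24917959, 0.1454111 ]), np.float64(0.015424723473415686)) (array([0.55654135, 0.2186539 , 0.26232251]), np.float64(0.004139343148267833))
box corner (array([0.68593234, 0.1474797 , 0.17659192]), np.float64(0.005650854957816612))
```

Ray geometry puts the forearm at z≈0.5, while the nearest microtome parts are at z≤0.26, so it is clear. The fingers are about 10 mm behind the grip. Descending.

```bash
python3 -m crank '[[0.03,0,0.003,0,0,0,0],[0.06,0,0.003,0,0,0,0],[0.08,0,0.003,0,0,0,0],[0.08,0,0.003,0,0,0,0],[0.08,0,0.003,0,0,0,0]]'
cat > st.py <<'E'
from h import *
s=get_state();th=np.radians(-7.1);R=np.array([[np.cos(th),np.sin(th)],[-np.sin(th),np.cos(th)]])
print(s["t"],s["eef_pos"],"holder",R@(s["eef_pos"][:2]-[.542,-.165]),"F",s["force"])
E
python3 st.py; python3 - <<'E'
from h import *
x0,y0,x1,y1=230,60,430,270
cv2.imwrite("pics/s3.png",cv2.resize(grab_frame("scene")["pixels"][y0:y1,x0:x1,::-1],None,fx=2.8,fy=2.8))
E
```

```text
t: 4.08
eef_pos: [0.4791, -0.1144, 0.0533]
ee_rot: [1.75, 1.568, 0.056]
force: [-0.0, -0.2, -0.2]
width: 0.0004
4.075 [ 0.4791035  -0.11437682  0.05328872] holder [-0.06867131  0.0424609 ] F [-0.00283159 -0.20312627 -0.2415835 ]
```

View pics/s3.png

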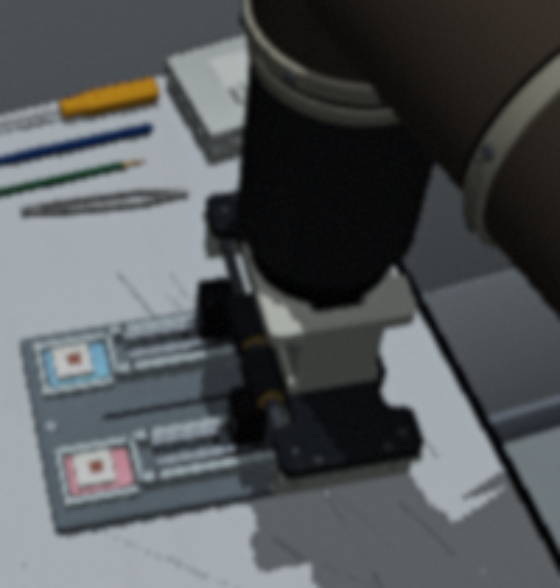

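The fingers are right behind the left grip with no contact. Now I push forward along tool y.

```bash
python3 -m crank '[[0,0.006,0,0,0,0,0],[0,0.012,0,0,0,0,0],[0,0.018,0,0,0,0,0],[0,0.024,0,0,0,0,0],[0,0.03,0,0,0,0,0],[0,0.036,0,0,0,0,0],[0,0.036,0,0,0,0,0]]'
python3 st.py
```

```text
t: 5.0
eef_pos: [0.5143, -0.1191, 0.0515]
ee_rot: [1.608, 1.57, -0.087]
force: [-0.9, 0.7, 0.3]
width: 0.0006
5.0 [ 0.51430925 -0.11907348  0.05146537] holder [-0.033155    0.04215174] F [-0.9076013   0.6976814   0.30442337]
```

```bash
python3 -m crank '[[0,0.005,0,0,0,0,0],[0,0.01,0,0,0,0,0],[0,0.014,0,0,0,0,0],[0,0.017,0,0,0,0,0],[0,0.017,0,0,0,0,0]]'
python3 st.py; python3 - <<'E'
from h import *
x0,y0,x1,y1=230,60,430,270
cv2.imwrite("pics/s4.png",cv2.resize(grab_frame("scene")["pixels"][y0:y1,x0:x1,::-1],None,fx=2.8,fy=2.8))
E
```

```text
t: 5.62
eef_pos: [0.5309, -0.1212, 0.0516]
ee_rot: [1.59, 1.57, -0.104]
force: [-0.5, -0.2, -0.2]
width: 0.0004
5.625 [ 0.53088362 -0.12115977  0.05157056] holder [-0.01644985  0.04213006] F [-0.47741842 -0.1918402  -0.15759334]
```

View pics/s4.png

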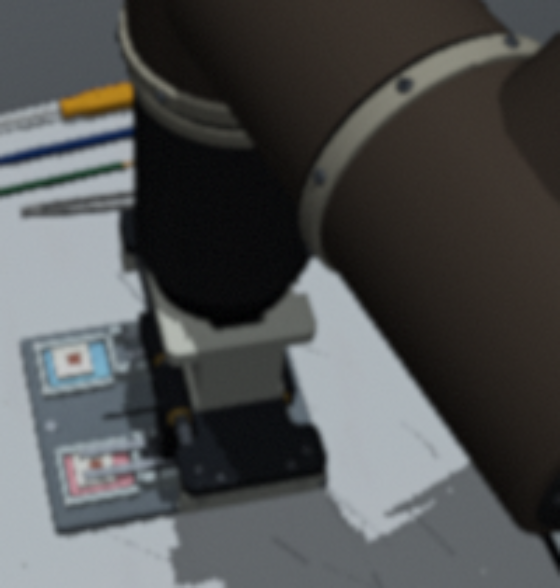

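The fork is sliding over the pink cassette at (95,463) in the crop. I'll continue in small steps until the end-stop force shows.

```bash
python3 -m crank '[[0,0.002,0,0,0,0,0],[0,0.004,0,0,0,0,0],[0,0.005,0,0,0,0,0],[0,0.005,0,0,0,0,0]]'
python3 st.py
```

```text
t: 6.18
eef_pos: [0.5339, -0.1217, 0.0513]
ee_rot: [-1.482, 1.568, 3.106]
force: [-6.0, 2.6, 4.1]
width: 0.0003
6.175 [ 0.5338633  -0.12173469  0.05133394] holder [-0.01342196  0.04192784] F [-6.02628972  2.60793775  4.12691916]
```

```bash
python3 -m crank '[[0,0.001,0,0,0,0,0],[0,0.003,0,0,0,0,0],[0,0.003,0,0,0,0,0]]'
python3 st.py
```

```text
t: 6.55
eef_pos: [0.5339, -0.1221, 0.0508]
ee_rot: [-1.483, 1.563, 3.104]
force: [-14.5, 5.1, 9.6]
width: 0.0005
6.55 [ 0.53392861 -0.12206857  0.05083741] holder [-0.01331589  0.0416046 ] F [-14.46321552   5.12653345   9.58313491]
```

The lock has reached a hard stop: 15 N with no further travel, at holder x -13 mm (expected about -11.5). Backing off and lifting.

```bash
python3 -m crank '[[0,-0.012,0,0,0,0,0],[0,-0.03,0,0,0,0,0],[-0.03,-0.04,0,0,0,0,0],[-0.08,-0.07,0,0,0,0,0],[-0.13,-0.11,0,0,0,0,0],[-0.18,-0.12,0,0,0,0,0],[-0.18,-0.12,0,0,0,0,0],[-0.18,-0.12,0,0,0,0,0]]'
python3 st.py; python3 - <<'E'
from h import *
T=grab_frame("top")
for n,f,(x0,y0,x1,y1) in(("top",T,(240,185,340,292)),("scene",grab_frame("scene"),(230,150,352,255))):
    cv2.imwrite(f"pics/{n}5.png",cv2.resize(f["pixels"][y0:y1,x0:x1,::-1],None,fx=5.5,fy=5.5,interpolation=cv2.INTER_CUBIC))
E
```

```text
t: 7.55
eef_pos: [0.4193, -0.1072, 0.2317]
ee_rot: [1.996, 1.569, 0.302]
force: [0.2, 0.4, -1.4]
width: -0.0001
7.55 [ 0.41933934 -0.10716157  0.23173564] holder [-0.128869    0.04223388] F [ 0.15269703  0.43721969 -1.3953485 ]
```

View pics/top5.png

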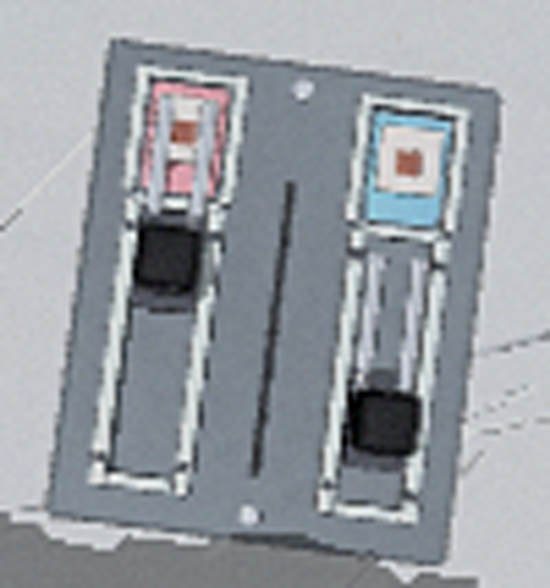

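View pics/scene5.png

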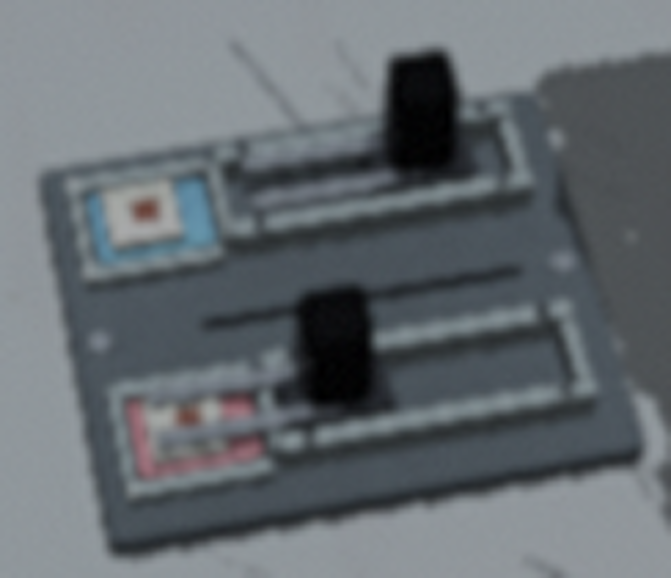

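```bash
python3 - <<'E'
from h import *
T=grab_frame("top");th=np.radians(-7.1);R=np.array([[np.cos(th),np.sin(th)],[-np.sin(th),np.cos(th)]])
for k,p,z in(("L",(167,257),.078),("R",(385,422),.078),("pink",(186,138),.027)):
    w=onz(T,240+p[0]/5.5-.4,185+p[1]/5.5-.4,z)[:2];h=R@(w-[.5413,-.1663]);print(k,h,"lock",h[0]+.051)
print(get_state()["qd"].round(3));job_done()
E
```

```text
L [0.00843853 0.04200476] lock 0.059438533793614634
R [-0.03797821 -0.04075003] lock 0.01302179441327879
pink [0.05481538 0.0413211 ] lock 0.10581537715698955
[ 0.     0.008  0.003  0.001 -0.003  0.001]
the job is handed in; nothing more can be done
```

I slid the left lane's lock fully home over the pink cassette and handed the job in at about 7.6 s. I pushed its black grip with closed fingers until it hit the end stop, then backed off and lifted clear. No verdict is reported, so these are my own last checks:

| Check | Measured | Required |
|---|---|---|
| Left lock (pink lane) | about 0.059 m | above 0.050 m |
| Right lock | about 0.013 m, not moved | below 0.030 m |
| Pink cassette in holder frame, x | about 0.055 m | 0.045 to 0.065 m |
| Pink cassette in holder frame, y | about 0.041 m | 0.032 to 0.052 m |

- **Lock and cassette:** the values come from the top camera. The pink position is a hand-picked point at an assumed height, the same pixel as before the push. Its height was not measured separately; in both views it still sits in its nest under the fork.
- **Forces:** the push peaked at about 18 N at the end stop. The wrist force is now near zero, and the gripper is at z≈0.23 m touching nothing.
- **Disagreements:** the fingers stopped about 2 mm short of the position I had calculated for the end stop. The two cameras also differed by 2 to 3 mm on the holder's centre, and by up to 8 mm across the lanes on the grips. None of these changed which lane or lock to use.

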